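# Open the wide push-to-release cupboard

## Task

Of the two low cupboards on the worktop, open the wide one, where the loading weights are kept: its door has no handle, so press the door inward at the steel finger plate until the spring catch lets go, then move out of its way so that it swings fully open by itself. Leave the narrow cupboard shut.

Things in the scene. Friction and masses are not known exactly. Their poses are not given: they have to be found in the camera images.
- wide_door_plate (a point): Centre of the steel finger plate (22 x 44 mm, flush) on the outer face of the wide cupboard's white door, 75 mm above the worktop, 20 mm from the door's free (right) edge, 117 mm from its hinge (left edge). With the door shut: x points level into the cupboard (the way to press), y to the hinge side, z up. Nothing stands in front of the door.
- wide_cupboard: Wide cupboard: fixed grey box 140 mm wide, 110 mm high, 127 mm deep with its door; nothing on top. Origin: centre of the carcass's underside, on the worktop; x to its back, y to its left (hinge) side, z up. The upright door, 140 mm wide, 10 mm thick, 6 to 110 mm above the worktop, covers the whole front; its outer face is 72 mm in front of the origin.
- wide_door (a joint): Door hinge, rad: 0 shut; negative pressed in (stop -0.047: 5.5 mm at the plate); positive swung out towards the robot, stop 1.40. Pressing takes about 4 N at the plate, the catch lets go at 3 to 4 mm; press on to the stop. Then, once the pressure is off, a weak spring swings it out in 1 to 2 s through the 140 mm in front of the cupboard; whatever is in the way stops it.
- narrow_door (a joint): Door hinge of the narrow cupboard, rad: 0 shut, negative pressed in, positive open; to stay shut. This cupboard is like the wide one but 95 mm wide, and stands on the other side of the black tester (380 mm wide, 250 mm tall) in the middle of the worktop; either cupboard may be on the left or on the right.

How it is judged:
On the way:
1. the wide door is pressed inward (value of joint wide_door below -0.018 rad), for 0.02 s.
At the end, for the whole second after the job is handed in: The wide door stands open by more than 1.15 rad (66 degrees; its stop is at 80 degrees) and has come nearly to rest (under 0.3 rad/s), and the narrow door is shut (within 0.03 rad) (value of joint wide_door above 1.15 rad and velocity of joint wide_door below 0.3 rad/s and value of joint narrow_door below 0.03 rad); the robot touches nothing.
It fails at once if the narrow door is opened (value of joint narrow_door above 0.1 rad).
It also fails if it takes over 37 s, if anything falls off the work surface, if the arm or the gripper's body presses on something with over 40 N, if the wrist force passes 120 N, or if a joint passes its speed limit or range.

## Robot

A 6-joint arm with a two-finger parallel gripper is mounted at the origin on a cart in front of the work surface, level with it; the furniture and walls round the work are solid. World frame = base frame: x ahead of the robot, y to its left, z up, the work surface at z = 0. Lengths are in m, angles in rad, forces in N, time in s.
With the tool pointing down it reaches from about 0.4 to 0.825 m from the base axis. Payload 7 kg.
Tool frame: the origin (TCP) lies midway between the tips of the shut fingers; the grasp point (between the pads) lies hold_point_z behind it (hold_point_z is the distance from the TCP to the grasp point, in m); z points along the fingers, y is the line along which they close (so a half turn about z gives the same grasp; the last joint's range is limited). The gripper opens to 88 mm and grips with 3 to 60 N. Pads are 19 mm wide; open, the fingers measure 130 mm over their backs; the gripper's body (78 mm by 193 mm) begins 47 mm behind the grasp point.
Start: joints at [1.507, 0.359, 0.012, 0, -1.224, -0.288], TCP at [0.233, 0.634, 0.195] pointing down, gripper open.
Joint ranges: [-3.07, 3.07], [-1.43, 2.12], [-1.02, 1.25], [-3.03, 1.67], [-3.05, -0], [-3.03, 3.03]. Speed limits (rad/s): [2.39, 2.39, 3.01, 3.14, 3.14, 3.14].

## Interface

Orientations are given as [roll, pitch, yaw] about the fixed x, y, z axes, in that order (R = Rz(yaw) Ry(pitch) Rx(roll)).
In Python, from station import * gives the robot as it stands.
- The arm moves only by the tool apply_moves, never from a script. Its argument "steps" is a list of rows, each an object with "translation": the shift along the world's x, y, z scaled (see below), a list of three; "rotation": the turn, a rotation vector about the world's x, y, z scaled (see below), a list of three. A call has exactly 10 rows; each row is the pose to reach, as a shift and turn from the pose commanded when the call began; what a row does not reach only later rows make up. The controller multiplies each number of a shift by 250 mm and each number of a turn by 30 degrees. A row lasts 1/12 s, in which the tool goes at most 41.7 mm and 7.16 degrees, less where a joint would pass 70% of its speed; a pose out of reach is approached as far as the arm can. A call with a number of a shift or a turn outside -1 to 1 is refused whole. A call with a gripper value outside its range is refused whole. "jaw" is the closure, from -1 (fully open) to 1 (shut), so that 0 is half open, set as the call begins (left out, the last holds). The fingers move at their own pace and stop on an object; "newtons" is the grip in N (left out, the last holds). Time passes only in rows, so rows that repeat a pose let the fingers close, or fill a call up. It gives the time, the measured TCP pose, the force, the opening and the grip force at its end, in the units of the state.
- get_state(): the state, without advancing time (a new reading comes with each control period).
- grab_frame(name): name is "scene" or "top" or "wrist"; returns the picture (480x640x3 uint8, blue, green, red); there is no depth.
- camera_model(name): a dict with "fx", "fy", "cx", "cy" (pixels), "xyz" and "rotation" of the camera in the world. Camera axes: x right, y down, z forward; pixel columns grow to the right and rows downward; lengths in m; the calibration is good to about 2 mm. The wrist camera is an equidistant fisheye: a pixel r from the principal point sees the ray r / f radians off the axis. A picture is of the moment at which its call begins: read the wrist's pose just before it. camera_model takes no time and is no camera call; for the wrist camera it gives the pose at the moment of the call.
- job_done(): hands the job in; it is judged then, once.
The state is a dict: "t": time; "q": joint angles; "qd": joint speeds; "joint_efforts": joint torques, N m; "eef_pos": TCP position; "ee_rot": TCP orientation; "force": force on the tool from outside, world axes, zero at the start; "moment": the same for the moment, N m; "width": finger opening in m; "gripper_force": force on a finger pad.
Only numpy, scipy, OpenCV 4.12 (cv2) and the standard library are available. Lean on these libraries where they do the work, as an engineer would, in place of code of your own. Each camera call takes 0.05 s, during which the arm holds its last target. There are 200 camera calls.

## Working session

There is one attempt and no reset: what is moved stays moved. The work goes in short steps, Python scripts to look and compute and a tool call to move; the robot and the scene stay as the last step left them, time stands still between calls to the robot, and variables do not carry over. Pictures are saved under pics/ and viewed, at most 10 in all, crops included, and the job is handed in when it is done.

Besides the shell and the picture viewer there is one more tool, called after ">>>" as name([rows], argument=value, ...), one row to a line, values as JSON. apply_moves: Moves the arm, as the interface text tells. Shifts and turns lie within -1 to 1; 1 stands for 250 mm of shift or 30 degrees of turn. Its arguments: {"type":"object","properties":{"steps":{"type":"array"},"jaw":{"type":"number"},"newtons":{"type":"number"}},"required":["steps"]}

```bash
mkdir -p pics
python3 - <<'E'
from station import *
import cv2
s=get_state();print(s)
for n in("scene","top"):
    print(n,camera_model(n));cv2.imwrite(f"pics/{n}0.png",grab_frame(n))
E
```

```text
{'t': 0.0, 'q': array([ 1.50709455e+00,  3.59367666e-01,  1.10395523e-02, -3.57132095e-04,
       -1.22406887e+00, -2.88072633e-01]), 'qd': array([-1.08244035e-03, -2.86405409e-04, -1.57074366e-03,  1.21159810e-03,
        1.07834477e-03, -8.26494973e-05]), 'joint_efforts': array([ 3.44524378e-04, -5.82717204e+01,  2.93068331e+01,  6.99758783e+00,
        6.90480927e-03, -1.58240578e-04]), 'eef_pos': array([0.23243877, 0.63313931, 0.19432548]), 'ee_rot': array([ 3.13996256e+00, -1.32908713e-04, -3.51895928e-01]), 'force': array([-0.29430257,  0.66990786, -0.86241355]), 'moment': array([ 0.01384969, -0.04966331,  0.00393859]), 'gripper_force': 0.0, 'width': 0.08772583036211631}
scene {'fx': 497.6535466875343, 'fy': 497.6535466875343, 'cx': 313.909992854583, 'cy': 239.89992345515253, 'xyz': array([ 0.35985804, -0.84881809,  1.21321887]), 'rotation': array([-2.46992254,  0.0077495 , -0.19911366])}
top {'fx': 535.395382544558, 'fy': 535.395382544558, 'cx': 312.9670100738966, 'cy': 238.9915076772138, 'xyz': array([0.35151272, 0.02787487, 1.44367847]), 'rotation': array([-3.03701488,  0.01420336, -1.54841156])}
```

View pics/scene0.png

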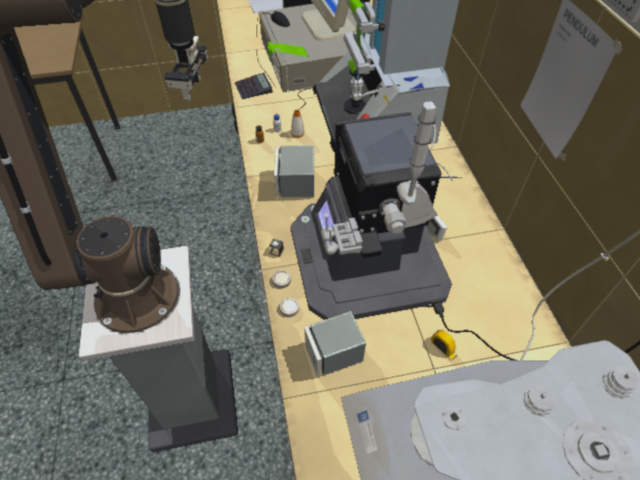

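View pics/top0.png

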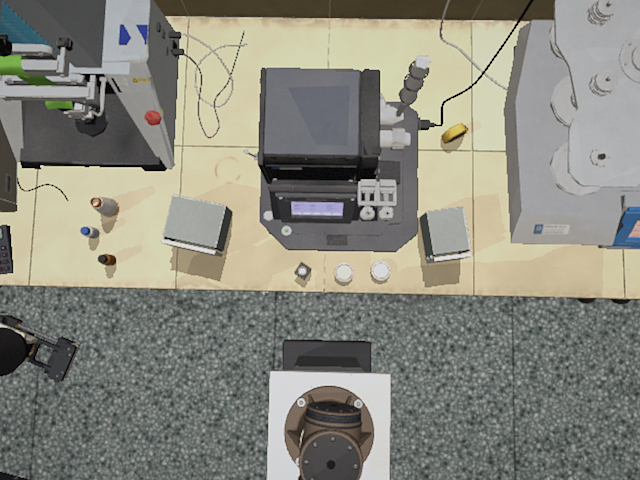

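The wide cupboard is the left one, at about (197,224) in the top view, with its door facing down and slightly right. The narrow one is at about (445,234). I'll enlarge the wide one.

Run:
```python
import cv2
a=cv2.imread("pics/top0.png")[185:265,150:250];cv2.imwrite("pics/c1.png",cv2.resize(a,None,fx=7,fy=7,interpolation=cv2.INTER_CUBIC))
```

```text
(no output)
```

View pics/c1.png

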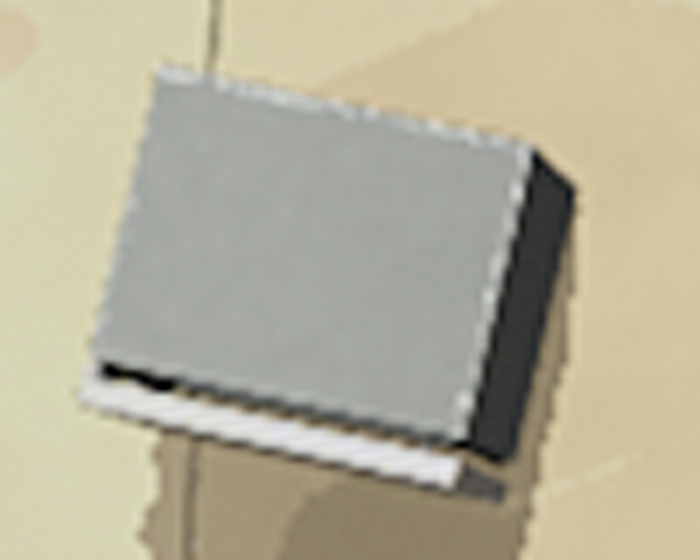

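The crop shows the top corners (crop px): back-left (157,70), back-right (533,148), and the door's outer edge from (83,403) to (455,488).

```bash
cat > h.py <<'E'
from station import *
import numpy as np,cv2
from scipy.spatial.transform import Rotation as R
def ray(n,uv,z):
    c=camera_model(n);M=R.from_euler('xyz',c['rotation']).as_matrix()
    d=M@[(uv[0]-c['cx'])/c['fx'],(uv[1]-c['cy'])/c['fy'],1]
    return c['xyz']+d*(z-c['xyz'][2])/d[2]
E
python3 - <<'E'
from h import *
from scipy.optimize import least_squares
P=np.array([ray("top",(150+u/7,185+v/7),.11) for u,v in((157,70),(533,148),(455,488),(83,403))])[:,:2]
print(P)
L=np.array([[.055,.07],[.055,-.07],[-.072,-.07],[-.072,.07]])
def T(p,l):
    c,s=np.cos(p[2]),np.sin(p[2]);return l@np.array([[c,s],[-s,c]])+p[:2]
r=least_squares(lambda p:(T(p,L)-P).ravel(),[.6,.3,0]);p=r.x
print(p,np.degrees(p[2]),r.fun*1000)
print("plate",T(p,np.array([[-.072,-.05]])),"dir",np.cos(p[2]),np.sin(p[2]))
E
```

```text
[[0.59576564 0.40886996]
 [0.56991327 0.27120192]
 [0.44635367 0.29432085]
 [0.47407139 0.42948845]]
[ 0.52987926  0.34939774 -0.18607813] -10.661491604790395 [ 1.11460622 -0.85594235  1.06611296 -0.77112962 -0.18193259 -0.39428172
 -1.99878658  2.02135369]
plate [[0.44987186 0.31358132]] dir 0.9827373608171962 -0.18500616112457405
```

>>> apply_moves([
  {"translation": [0.04, -0.1, 0], "rotation": [0, 0, 0.05]},
  {"translation": [0.08, -0.2, 0], "rotation": [0, 0, 0.1]},
  {"translation": [0.12, -0.3, 0], "rotation": [0, 0, 0.15]},
  {"translation": [0.16, -0.4, 0], "rotation": [0, 0, 0.2]},
  {"translation": [0.2, -0.5, 0], "rotation": [0, 0, 0.25]},
  {"translation": [0.24, -0.6, 0], "rotation": [0, 0, 0.3]},
  {"translation": [0.28, -0.7, 0], "rotation": [0, 0, 0.317]},
  {"translation": [0.32, -0.8, 0], "rotation": [0, 0, 0.317]},
  {"translation": [0.32, -0.8, 0], "rotation": [0, 0, 0.317]},
  {"translation": [0.32, -0.8, 0], "rotation": [0, 0, 0.317]},
], jaw=1)

```text
t: 0.93
eef_pos: [0.313, 0.4325, 0.1955]
ee_rot: [-3.141, 0.0, -0.187]
force: [-0.5, 0.6, -0.1]
width: 0.0264
gripper_force: 0.0
```

>>> apply_moves([
  {"translation": [0.06, -0.08, 0], "rotation": [-0.02, -0.13, 0]},
  {"translation": [0.12, -0.16, 0], "rotation": [-0.05, -0.26, 0]},
  {"translation": [0.18, -0.24, 0], "rotation": [-0.07, -0.39, 0]},
  {"translation": [0.24, -0.32, 0], "rotation": [-0.1, -0.52, 0]},
  {"translation": [0.3, -0.4, 0], "rotation": [-0.123, -0.655, 0]},
  {"translation": [0.316, -0.418, 0], "rotation": [-0.123, -0.655, 0]},
  {"translation": [0.316, -0.418, 0], "rotation": [-0.123, -0.655, 0]},
  {"translation": [0.316, -0.418, 0], "rotation": [-0.123, -0.655, 0]},
  {"translation": [0.316, -0.418, 0], "rotation": [-0.123, -0.655, 0]},
  {"translation": [0.316, -0.418, 0], "rotation": [-0.123, -0.655, 0]},
])

```text
t: 1.77
eef_pos: [0.3917, 0.3307, 0.1957]
ee_rot: [-3.14, -0.348, -0.186]
force: [0.4, -0.2, 0.4]
width: 0.0003
gripper_force: 0.0
```

Run:
```python
from h import *
print(get_state())
a=grab_frame("top")[170:290,130:290]
b=grab_frame("wrist")
a=cv2.resize(a,(400,300));b=cv2.resize(b,(400,300))
cv2.imwrite("pics/p2.png",np.hstack([a,b]))
```

```text
{'t': 1.7667, 'q': array([ 1.35975337, -0.02425615, -0.68215007,  0.43303104, -0.94909072,
       -0.23622261]), 'qd': array([-0.00124288, -0.00228587, -0.0108938 ,  0.00469141,  0.00059281,
       -0.00420534]), 'joint_efforts': array([-1.69484474e-02, -2.48756415e+01,  2.65568036e+01,  6.21711999e+00,
       -2.56446032e-01,  1.51023331e-03]), 'eef_pos': array([0.39169389, 0.33071431, 0.1956693 ]), 'ee_rot': array([-3.14034211, -0.34823829, -0.18628599]), 'force': array([ 0.41860761, -0.1722767 ,  0.36839081]), 'moment': array([0.14567757, 1.11331049, 0.01739936]), 'gripper_force': 0.0, 'width': 0.0002659476930869491}
```

View pics/p2.png

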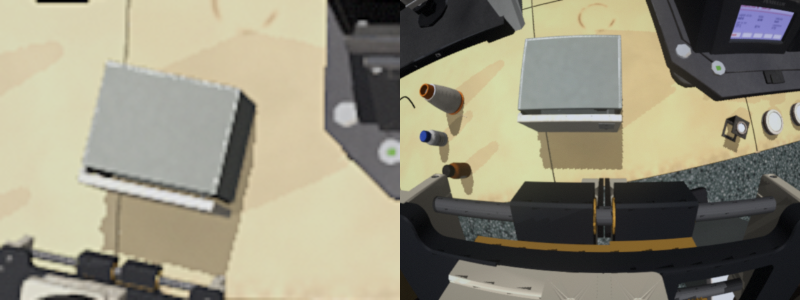

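The wrist view shows the steel plate at about (606,126), in line with the fingers at x≈602. Nothing is in the way, so I'll descend and move closer.

>>> apply_moves([
  {"translation": [0, 0, -0.1], "rotation": [0, 0, 0]},
  {"translation": [0, 0, -0.2], "rotation": [0, 0, 0]},
  {"translation": [0, 0, -0.3], "rotation": [0, 0, 0]},
  {"translation": [0, 0, -0.4], "rotation": [0, 0, 0]},
  {"translation": [0, 0, -0.48], "rotation": [0, 0, 0]},
  {"translation": [0.03, -0.015, -0.48], "rotation": [0, 0, 0]},
  {"translation": [0.07, -0.023, -0.48], "rotation": [0, 0, 0]},
  {"translation": [0.12, -0.03, -0.48], "rotation": [0, 0, 0]},
  {"translation": [0.14, -0.034, -0.48], "rotation": [0, 0, 0]},
  {"translation": [0.14, -0.034, -0.48], "rotation": [0, 0, 0]},
])

```text
t: 2.7
eef_pos: [0.4279, 0.3209, 0.0761]
ee_rot: [-3.141, -0.349, -0.188]
force: [-0.3, 0.3, -0.4]
width: 0.0003
gripper_force: 0.0
```

Run:
```python
from h import *
s=get_state();print(s['eef_pos'],s['force'])
b=grab_frame("wrist")
a=cv2.resize(grab_frame("top")[190:290,140:240],(400,400))
cv2.imwrite("pics/p3.png",np.hstack([a,cv2.resize(b[130:430,170:470],(400,400))]))
```

```text
[0.4278648  0.32087129 0.0760534 ] [-0.28301286  0.32250765 -0.40786638]
```

View pics/p3.png

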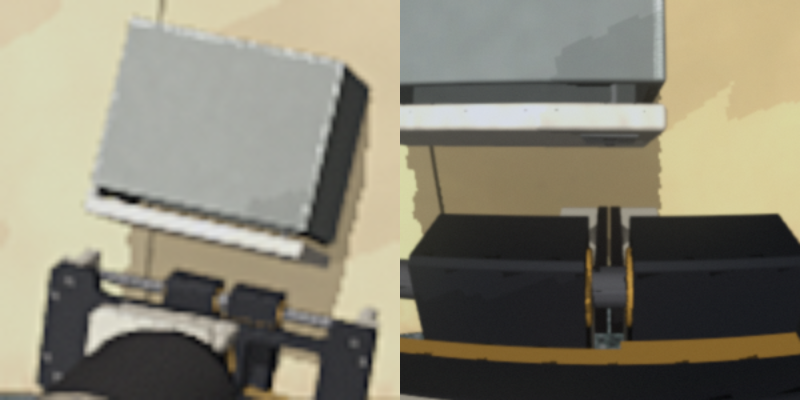

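The fingers line up with the plate, about 13 mm short of the door. I'll advance slowly.

>>> apply_moves([
  {"translation": [0.008, -0.0015, 0], "rotation": [0, 0, 0]},
  {"translation": [0.016, -0.003, 0], "rotation": [0, 0, 0]},
  {"translation": [0.024, -0.0045, 0], "rotation": [0, 0, 0]},
  {"translation": [0.032, -0.006, 0], "rotation": [0, 0, 0]},
  {"translation": [0.04, -0.0075, 0], "rotation": [0, 0, 0]},
  {"translation": [0.046, -0.0087, 0], "rotation": [0, 0, 0]},
  {"translation": [0.05, -0.0095, 0], "rotation": [0, 0, 0]},
  {"translation": [0.054, -0.01, 0], "rotation": [0, 0, 0]},
  {"translation": [0.056, -0.0105, 0], "rotation": [0, 0, 0]},
  {"translation": [0.056, -0.0105, 0], "rotation": [0, 0, 0]},
])

```text
t: 3.63
eef_pos: [0.4407, 0.3179, 0.0752]
ee_rot: [3.142, -0.349, -0.186]
force: [-0.2, 0.6, 0.5]
width: 0.0005
gripper_force: 0.0
```

>>> apply_moves([
  {"translation": [0.004, -0.0007, 0], "rotation": [0, 0, 0]},
  {"translation": [0.007, -0.0014, 0], "rotation": [0, 0, 0]},
  {"translation": [0.01, -0.002, 0], "rotation": [0, 0, 0]},
  {"translation": [0.013, -0.0025, 0], "rotation": [0, 0, 0]},
  {"translation": [0.016, -0.003, 0], "rotation": [0, 0, 0]},
  {"translation": [0.018, -0.0034, 0], "rotation": [0, 0, 0]},
  {"translation": [0.02, -0.0038, 0], "rotation": [0, 0, 0]},
  {"translation": [0.022, -0.0041, 0], "rotation": [0, 0, 0]},
  {"translation": [0.022, -0.0041, 0], "rotation": [0, 0, 0]},
  {"translation": [0.022, -0.0041, 0], "rotation": [0, 0, 0]},
])

```text
t: 4.47
eef_pos: [0.4461, 0.317, 0.0753]
ee_rot: [-3.142, -0.349, -0.186]
force: [0.5, 0.1, 0.1]
width: 0.0005
gripper_force: 0.0
```

>>> apply_moves([
  {"translation": [0.003, -0.0006, 0], "rotation": [0, 0, 0]},
  {"translation": [0.006, -0.0012, 0], "rotation": [0, 0, 0]},
  {"translation": [0.009, -0.0018, 0], "rotation": [0, 0, 0]},
  {"translation": [0.012, -0.0023, 0], "rotation": [0, 0, 0]},
  {"translation": [0.015, -0.0028, 0], "rotation": [0, 0, 0]},
  {"translation": [0.018, -0.0034, 0], "rotation": [0, 0, 0]},
  {"translation": [0.021, -0.004, 0], "rotation": [0, 0, 0]},
  {"translation": [0.024, -0.0045, 0], "rotation": [0, 0, 0]},
  {"translation": [0.024, -0.0045, 0], "rotation": [0, 0, 0]},
  {"translation": [0.024, -0.0045, 0], "rotation": [0, 0, 0]},
])

```text
t: 5.3
eef_pos: [0.4521, 0.3158, 0.0753]
ee_rot: [-3.142, -0.349, -0.186]
force: [-0.6, 0.0, -1.0]
width: 0.0001
gripper_force: 0.0
```

Run:
```python
from h import *
s=get_state();print(s['eef_pos'],s['force'])
b=grab_frame("wrist")
cv2.imwrite("pics/p4.png",cv2.resize(b[200:350,220:420],(800,600),interpolation=cv2.INTER_CUBIC))
```

```text
[0.45214773 0.31582219 0.0752599 ] [-0.55168062  0.01548726 -1.03503028]
```

View pics/p4.png

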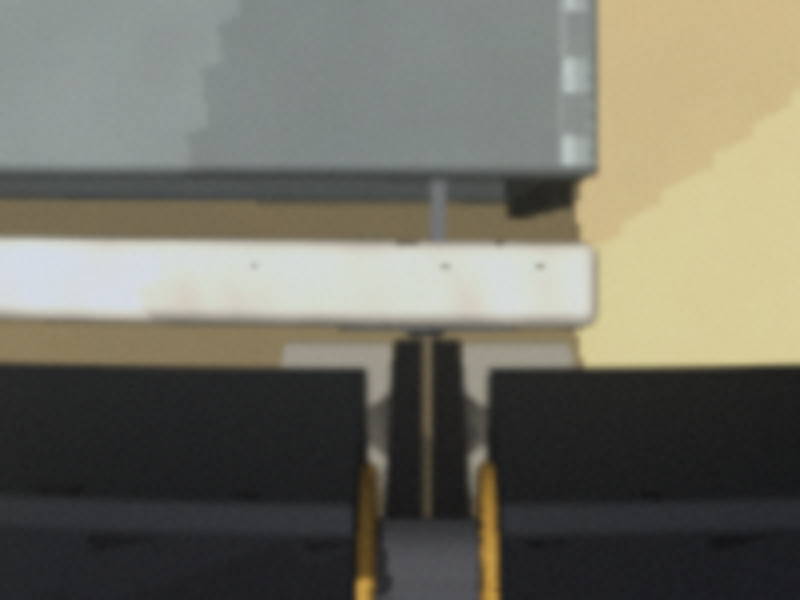

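The image shows the tips just short of the door with no contact yet. They are about 40 px from the door's edge line and well placed sideways. I'll continue.

>>> apply_moves([
  {"translation": [0.003, -0.0006, 0], "rotation": [0, 0, 0]},
  {"translation": [0.006, -0.0012, 0], "rotation": [0, 0, 0]},
  {"translation": [0.009, -0.0018, 0], "rotation": [0, 0, 0]},
  {"translation": [0.012, -0.0023, 0], "rotation": [0, 0, 0]},
  {"translation": [0.015, -0.0028, 0], "rotation": [0, 0, 0]},
  {"translation": [0.018, -0.0034, 0], "rotation": [0, 0, 0]},
  {"translation": [0.021, -0.004, 0], "rotation": [0, 0, 0]},
  {"translation": [0.024, -0.0045, 0], "rotation": [0, 0, 0]},
  {"translation": [0.024, -0.0045, 0], "rotation": [0, 0, 0]},
  {"translation": [0.024, -0.0045, 0], "rotation": [0, 0, 0]},
])

```text
t: 6.18
eef_pos: [0.4581, 0.3145, 0.0752]
ee_rot: [3.141, -0.349, -0.186]
force: [-2.9, 0.1, 1.9]
width: 0.0003
gripper_force: 1.5
```

Contact. I'll press on to the stop.

>>> apply_moves([
  {"translation": [0.003, -0.0006, 0], "rotation": [0, 0, 0]},
  {"translation": [0.006, -0.0012, 0], "rotation": [0, 0, 0]},
  {"translation": [0.009, -0.0018, 0], "rotation": [0, 0, 0]},
  {"translation": [0.012, -0.0023, 0], "rotation": [0, 0, 0]},
  {"translation": [0.014, -0.0026, 0], "rotation": [0, 0, 0]},
  {"translation": [0.016, -0.003, 0], "rotation": [0, 0, 0]},
  {"translation": [0.016, -0.003, 0], "rotation": [0, 0, 0]},
  {"translation": [0.016, -0.003, 0], "rotation": [0, 0, 0]},
  {"translation": [0.016, -0.003, 0], "rotation": [0, 0, 0]},
  {"translation": [0.016, -0.003, 0], "rotation": [0, 0, 0]},
])

```text
t: 7.02
eef_pos: [0.4607, 0.314, 0.0749]
ee_rot: [-3.141, -0.348, -0.185]
force: [-24.9, -0.2, 10.3]
width: 0.0003
gripper_force: 12.8
```

The force has risen to 25 N, so the door is at its stop. I'll back off and lift clear.

>>> apply_moves([
  {"translation": [-0.12, 0.022, 0], "rotation": [0, 0, 0]},
  {"translation": [-0.17, 0.03, 0.15], "rotation": [0, 0, 0]},
  {"translation": [-0.17, 0.03, 0.31], "rotation": [0, 0, 0]},
  {"translation": [-0.17, 0.03, 0.47], "rotation": [0, 0, 0]},
  {"translation": [-0.17, 0.03, 0.63], "rotation": [0, 0, 0]},
  {"translation": [-0.17, 0.03, 0.72], "rotation": [0, 0, 0]},
  {"translation": [-0.17, 0.03, 0.72], "rotation": [0, 0, 0]},
  {"translation": [-0.17, 0.03, 0.72], "rotation": [0, 0, 0]},
  {"translation": [-0.17, 0.03, 0.72], "rotation": [0, 0, 0]},
  {"translation": [-0.17, 0.03, 0.72], "rotation": [0, 0, 0]},
])

```text
t: 7.85
eef_pos: [0.4195, 0.3207, 0.254]
ee_rot: [3.139, -0.349, -0.185]
force: [-0.4, 0.1, -0.1]
width: 0.0006
gripper_force: 0.0
```

>>> apply_moves([
  {"translation": [0, 0, 0], "rotation": [0, 0, 0]},
  {"translation": [0, 0, 0], "rotation": [0, 0, 0]},
  {"translation": [0, 0, 0], "rotation": [0, 0, 0]},
  {"translation": [0, 0, 0], "rotation": [0, 0, 0]},
  {"translation": [0, 0, 0], "rotation": [0, 0, 0]},
  {"translation": [0, 0, 0], "rotation": [0, 0, 0]},
  {"translation": [0, 0, 0], "rotation": [0, 0, 0]},
  {"translation": [0, 0, 0], "rotation": [0, 0, 0]},
  {"translation": [0, 0, 0], "rotation": [0, 0, 0]},
  {"translation": [0, 0, 0], "rotation": [0, 0, 0]},
])

```text
t: 8.68
eef_pos: [0.4196, 0.3215, 0.2553]
ee_rot: [-3.141, -0.349, -0.186]
force: [-0.9, 0.9, 0.7]
width: 0.0001
gripper_force: 0.0
```

>>> apply_moves([
  {"translation": [0, 0, 0], "rotation": [0, 0, 0]},
  {"translation": [0, 0, 0], "rotation": [0, 0, 0]},
  {"translation": [0, 0, 0], "rotation": [0, 0, 0]},
  {"translation": [0, 0, 0], "rotation": [0, 0, 0]},
  {"translation": [0, 0, 0], "rotation": [0, 0, 0]},
  {"translation": [0, 0, 0], "rotation": [0, 0, 0]},
  {"translation": [0, 0, 0], "rotation": [0, 0, 0]},
  {"translation": [0, 0, 0], "rotation": [0, 0, 0]},
  {"translation": [0, 0, 0], "rotation": [0, 0, 0]},
  {"translation": [0, 0, 0], "rotation": [0, 0, 0]},
])

```text
t: 9.52
eef_pos: [0.4196, 0.3215, 0.2553]
ee_rot: [-3.142, -0.349, -0.186]
force: [-0.3, 0.1, -0.2]
width: 0.0005
gripper_force: 0.0
```

Run:
```python
from h import *
s=get_state();print(s['t'],s['eef_pos'],s['force'])
b=grab_frame("wrist")
cv2.imwrite("pics/p5.png",np.hstack([cv2.resize(grab_frame("top")[180:300,130:290],(400,300)),cv2.resize(b,(400,300))]))
```

```text
9.5167 [0.4196105  0.32149657 0.2552717 ] [-0.2526945   0.0873743  -0.21310428]
```

View pics/p5.png

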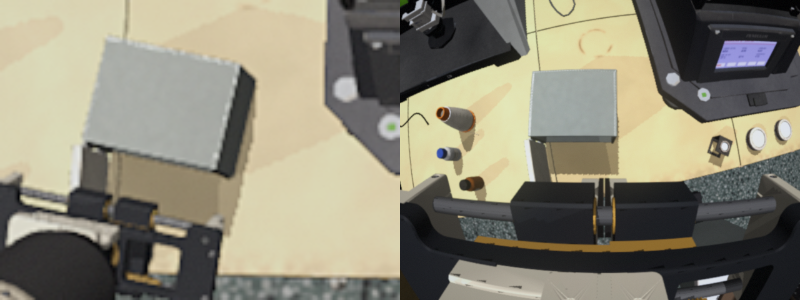

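The door has swung wide open: its strip runs from about (537,143) down towards the robot in the wrist view. The gripper is clear above it. I'll let it settle briefly, then hand in.

>>> apply_moves([
  {"translation": [0, 0, 0], "rotation": [0, 0, 0]},
  {"translation": [0, 0, 0], "rotation": [0, 0, 0]},
  {"translation": [0, 0, 0], "rotation": [0, 0, 0]},
  {"translation": [0, 0, 0], "rotation": [0, 0, 0]},
  {"translation": [0, 0, 0], "rotation": [0, 0, 0]},
  {"translation": [0, 0, 0], "rotation": [0, 0, 0]},
  {"translation": [0, 0, 0], "rotation": [0, 0, 0]},
  {"translation": [0, 0, 0], "rotation": [0, 0, 0]},
  {"translation": [0, 0, 0], "rotation": [0, 0, 0]},
  {"translation": [0, 0, 0], "rotation": [0, 0, 0]},
])

```text
t: 10.45
eef_pos: [0.4196, 0.3215, 0.2553]
ee_rot: [-3.141, -0.349, -0.186]
force: [-0.0, -0.9, -0.5]
width: 0.0007
gripper_force: 0.0
```

```bash
python3 -c "
from station import *
print(job_done())"
```

```text
the job is handed in; nothing more can be done
None
```

I pressed the wide cupboard's door in to its stop and it swung wide open by itself; the arm is clear, the narrow cupboard was never approached, and the job was handed in at about 10.5 s with no verdict returned.

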